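Load the gauze holder: tip the carton in, slide it home, shut the bail

ROBOT

A 7-joint arm with a two-finger parallel gripper is mounted at the origin on a cart in front of the work surface, level with it; the furniture and walls round the work are solid. World frame = base frame: x ahead of the robot, y to its left, z up, the work surface at z = 0. Lengths are in m, angles in rad, forces in N, time in s.
With the tool pointing down it reaches from about 0.4 to 0.9 m from the base axis. Payload 5.5 kg.
Tool frame: the origin (TCP) lies at the very end of the fingers, on their centre line; the grasp point (between the pads) lies 19 mm behind it; z points along the fingers, y is the line along which they close (so a half turn about z gives the same grasp; the last joint's range is limited). The gripper opens to 92 mm and grips with 3 to 60 N. Pads are 19 mm wide; open, the fingers measure 130 mm over their backs; the gripper's body (75 mm by 190 mm) begins 47 mm behind the grasp point.
Start: joints at [1.422, 0.501, -0.427, 1.55, 0.221, 1.138, -0.21], TCP at [0.26, -0.596, 0.227] pointing down, gripper open.
Joint ranges: [-2.88, 2.88], [-0.31, 2.03], [-1.54, 1.56], [0.2, 2.42], [-1.41, 4.55], [0.19, 2.02], [-2.57, 2.57]. Speed limits (rad/s): [2.57, 2.57, 3.14, 3.14, 3.14, 3.14, 3.14].

INTERFACE

Orientations are given as a rotation vector (axis times angle).
In Python, from rig import manip gives the robot as it stands.
- The arm moves only by the tool jog_arm, never from a script. Its argument "motion" is a list of rows, each an object of numbers: "x", "y", "z": the shift along the world's x, y, z as a fraction of full scale; "wx", "wy", "wz": the turn, a rotation vector about the world's x, y, z as a fraction of full scale. A call has 1 to 8 rows; each row is the pose to reach, as a shift and turn from the pose commanded when the call began, turning the shorter way round; what a row does not reach only later rows make up. Full scale, the value 1, is 150 mm for a shift and 2 pi rad for a turn. A row lasts 1/12 s, in which the tool goes at most 41.7 mm and 7.16 degrees, less where a joint would pass 70% of its speed; a pose out of reach is approached as far as the arm can. A call with a number of a shift or a turn outside -1 to 1 is refused whole. A call with a gripper value outside its range is refused whole. "fingers" is the closure, from 0 (fully open) to 1 (shut), set as the call begins (left out, the last holds). The fingers move at their own pace and stop on an object; "squeeze" is the grip in N (left out, the last holds). Time passes only in rows, so rows that repeat a pose let the fingers close. It gives the time, the measured TCP pose, the force, the opening and the grip force at its end, in the units of the state.
- manip.get_obs(): the state, without advancing time (a new reading comes with each control period).
- manip.capture(name): name is "scene" or "top" or "wrist"; returns a dict with "img" (384x512x3 uint8, red, green, blue), "vfov" (degrees; the focal length in pixels is half the picture's height over the tangent of half this angle, whatever the lens; pixels are square), "cx", "cy" (the principal point, pixels), "eye" and "attitude" of the camera in the world. Camera axes: x right, y down, z forward; pixel columns grow to the right and rows downward; lengths in m; the calibration is good to about 2 mm. A picture is of the moment at which its call begins. There is no depth.
- manip.close_job(): hands the job in; it is judged then, once.
The state is a dict: "time": time; "joints": joint angles; "dq": joint speeds; "joint_efforts": joint torques, N m; "position": TCP position; "ee_rot": TCP orientation; "force": force on the tool from outside, world axes, zero at the start; "ft_torque": the same for the moment, N m; "opening": finger opening in m; "grip_force": force on a finger pad.
Only numpy, scipy, OpenCV 4.12 (cv2) and the standard library are available. Lean on these libraries where they do the work, as an engineer would, in place of code of your own. Each camera call takes 0.05 s, during which the arm holds its last target. There are 200 camera calls.

TASK

Load the gauze holder with fingertip pushes only, never lifting or carrying the carton: tip over the carton that stands on end before the holder's open mouth by pushing high on its outer face, so that it falls flat with its leading end between the two side rails. Then push the lying carton fully home against the back stop, swing the wire bail over it and press its tab fully down, so that the bar keeps the carton in. Leave the bottles, dish, plaster cast and bowl around it where they stand.

Things in the scene. Friction and masses are not known exactly. Their poses are not given: they have to be found in the camera images.
- holder: Steel gauze holder fixed to the worktop, no floor. Origin on the worktop, at the middle of the carton's place; x points from the open mouth to the back stop, z up. Back stop: inner face at x = +47 mm, 34 mm high. Two side rails, 24 mm high: x = -42 to +50 mm, inner faces at y = -43 and +43 mm, flared lead-ins to x = -52 mm. Ears at x = 0 rise to 43 mm and carry the bail.
- bail (a joint): Hinge (rad) of the bail, a U of 6 mm wire, 118 mm wide, that straddles the holder; axis along holder y through point holder_hinge. 0 = shut (hard stop): cross bar across the mouth at holder x = -54 mm, 16 mm high, just before the near end of a carton that is home. Grows as the bail swings up and back; starts leaning back at 2.15 to 2.45, limit 2.6. Stays where left; moves at about 1 N.
- bail_tab (a point): Middle of the outer face of the bail's thumb tab, a plate 36 mm wide, 34 mm long, 3 mm thick, standing outward from the middle of the cross bar; its edge is 88 mm from the hinge axis. At joint value q this point is at holder x = -74 mm * cos(q - 0.17), height 34 mm + 74 mm * sin(q - 0.17): at the start it leans back and this face looks to the back; shut, it faces up, 21 mm high.
- carton_center (a point): Centre of the gauze carton, a closed box 94 x 62 x 36 mm, about 50 g, loose. It stands on end (94 mm tall) before the mouth, its broad faces towards and away from the holder. Axes: x along the 94 mm side (up at the start), y the 62 mm side, z the 36 mm side (level, away from the holder; up once it lies). Home, this centre is over the holder's origin, 18 mm high, near end at holder x = -47 mm.
- bottle_a_center (a point): Half height of a dropper bottle, 26 mm across, 68 mm tall, standing beside the work; leave it.
- bottle_b_center (a point): Half height of another dropper bottle, 26 mm across, 68 mm tall, standing beside the work; leave it.
- dish_center (a point): Half height of a small glass dappen dish, 31 mm across, 26 mm tall; leave it.
- cast_center (a point): Half height of a plaster study cast, 65 x 62 x 28 mm; leave it.
- bowl_center (a point): Half height of a rubber mixing bowl, 120 mm across, 67 mm tall; leave it.
- holder_hinge (a point): Middle of the bail's hinge axis: over the holder's origin, 34 mm above the worktop; axes as the holder's.

How it is judged:
By the outcome, as a careful person would: the job done as asked, in the order asked, and still so for the second after the job is handed in, with the robot touching nothing.
It also fails if it takes over 45 s, if anything falls off the work surface, if the arm or the gripper's body presses on something with over 40 N, if the wrist force passes 120 N, or if a joint passes its speed limit or range.

## Working session

There is one attempt and no reset: what is moved stays moved. The work goes in short steps, Python scripts to look and compute and a tool call to move; the robot and the scene stay as the last step left them, time stands still between calls to the robot, and variables do not carry over. Pictures are saved under pics/ and viewed, at most 10 in all, crops included, and the job is handed in when it is done.

Besides the shell and the picture viewer there is one more tool, called after "Emit:" as name(argument=value, ...) on one line, values as JSON. jog_arm: Moves the arm, as the interface text tells. Shift numbers are shares of 150 mm and turn numbers shares of 2 pi rad, none past 1 either way. Its arguments: {"type":"object","properties":{"motion":{"type":"array","items":{"type":"object","properties":{"x":{"type":"number","minimum":-1,"maximum":1},"y":{"type":"number","minimum":-1,"maximum":1},"z":{"type":"number","minimum":-1,"maximum":1},"wx":{"type":"number","minimum":-1,"maximum":1},"wy":{"type":"number","minimum":-1,"maximum":1},"wz":{"type":"number","minimum":-1,"maximum":1}}}},"fingers":{"type":"number"},"squeeze":{"type":"number"}},"required":["motion"]}

```bash
mkdir -p pics; cat > h.py <<'E'
import numpy as np, cv2
from rig import manip
from scipy.spatial.transform import Rotation as R
def att(c):
    a=np.array(c["attitude"],float)
    if a.shape==(3,3): return a
    return R.from_rotvec(a).as_matrix() if a.size==3 else R.from_quat(a).as_matrix()
def shot(n,f):
    c=manip.capture(n); cv2.imwrite("pics/"+f,c["img"][:,:,::-1]); return c
def ray(c,u,v):
    f=c["img"].shape[0]/2/np.tan(np.radians(c["vfov"])/2)
    d=att(c)@np.array([(u-c["cx"])/f,(v-c["cy"])/f,1]); return np.array(c["eye"]),d
def onz(c,u,v,z):
    e,d=ray(c,u,v); return e+d*(z-e[2])/d[2]
def proj(c,p):
    f=c["img"].shape[0]/2/np.tan(np.radians(c["vfov"])/2)
    q=att(c).T@(np.array(p)-np.array(c["eye"])); return q[:2]/q[2]*f+[c["cx"],c["cy"]]
def tri(c1,p1,c2,p2):
    e1,d1=ray(c1,*p1);e2,d2=ray(c2,*p2)
    s=np.linalg.lstsq(np.c_[d1,-d2],e2-e1,rcond=None)[0]
    a,b=e1+s[0]*d1,e2+s[1]*d2; return (a+b)/2,np.linalg.norm(a-b)
E
python3 - <<'E'
from h import *
import pickle
o=manip.get_obs(); print(o)
C={n:shot(n,n+"0.png") for n in("scene","top")}
for n,c in C.items(): print(n,c["vfov"],c["cx"],c["cy"],c["eye"],c["attitude"])
pickle.dump(C,open("c0.pkl","wb"))
cv2.imwrite("pics/both.png",cv2.resize(np.vstack([C["scene"]["img"],C["top"]["img"]]),None,fx=.78,fy=.78)[:,:,::-1])
E
```

```text
{'time': 0.0, 'joints': array([ 1.42220437,  0.50184039, -0.42678419,  1.55144875,  0.22080149,
        1.1382813 , -0.21029136]), 'dq': array([ 0.00049131, -0.0017522 , -0.00132019,  0.00028516, -0.00052677,
       -0.00046894, -0.00012478]), 'joint_efforts': array([-2.32006261e-05, -5.66596019e+01, -5.81613287e+00, -2.79113388e+01,
       -6.86762715e-02,  3.07652308e-02,  1.47275496e-04]), 'position': array([ 0.25984209, -0.5950458 ,  0.22568293]), 'ee_rot': array([-3.07336452e+00, -6.41982268e-01,  5.18815899e-04]), 'force': array([ 0.42746523,  0.73599134, -0.18282217]), 'ft_torque': array([ 0.01157407,  0.00488698, -0.06728806]), 'grip_force': 0.0, 'opening': 0.09184564663491301}
scene 44.377492689916934 250.32228852159702 195.31154582347523 [ 0.0931218  -0.62040305  0.54774391] [-2.07961215  0.67854217 -0.34762483]
top 44.604410955606376 247.3581291641985 193.95406813554874 [ 0.44594934 -0.01337317  1.11382537] [-2.19286023  2.19616786 -0.06676814]
```

View pics/scene0.png

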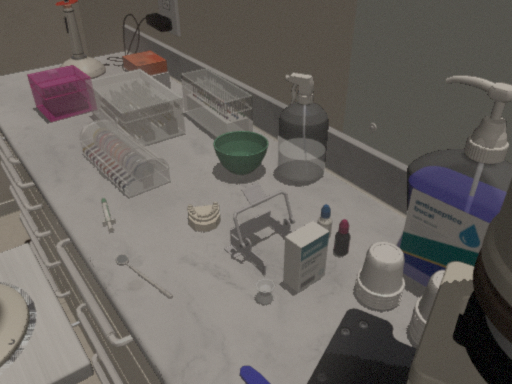

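View pics/top0.png

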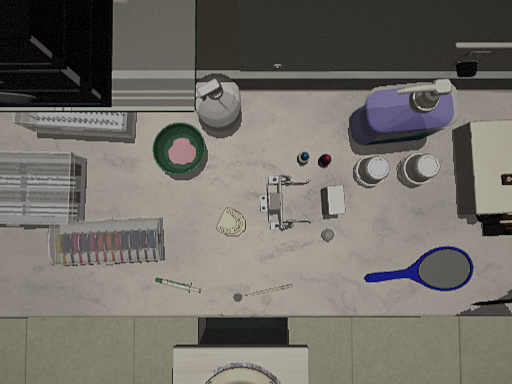

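The scene view shows the carton at about (306,256), with the holder to its left (265,220) and the bottles at (325,215) and (342,235). In the top view the carton is at (333,200), the holder at (285,203) with its mouth to the right (-y), the dish at (328,235) and the cast at (231,222). Next I'll enlarge both.

```bash
python3 - <<'E'
from h import *
import pickle
C=pickle.load(open("c0.pkl","rb"))
a=C["top"]["img"][165:245,250:360]; b=C["scene"]["img"][180:300,222:342]
A=cv2.resize(a,None,fx=4,fy=4,interpolation=2); B=cv2.resize(b,None,fx=3,fy=3,interpolation=2)
o=np.zeros((360,800,3),np.uint8); o[:320,:440]=A; o[:360,440:]=B
cv2.imwrite("pics/crop0.png",o[:,:,::-1])
for p in [(322,187),(342,187),(345,214),(324,214),(333,200)]: print(p,onz(C["top"],*p,.094))
for p in [(262,195),(308,182),(308,224),(285,200)]: print(p,onz(C["top"],*p,.03))
for p in [(305,158),(325,160)]: print(p,onz(C["top"],*p,.068))
print(onz(C["top"],328,235,.026),onz(C["top"],231,222,.028))
E
```

```text
(322, 187) [ 0.51896852 -0.18064802  0.094     ]
(342, 187) [ 0.51891009 -0.22439233  0.094     ]
(345, 214) [ 0.45993211 -0.23016035  0.094     ]
(324, 214) [ 0.46000372 -0.18437751  0.094     ]
(333, 200) [ 0.49049831 -0.2043637   0.094     ]
(262, 195) [ 0.50513812 -0.05170818  0.03      ]
(308, 182) [ 0.53524156 -0.15871683  0.03      ]
(308, 224) [ 0.43784376 -0.15784188  0.03      ]
(285, 200) [ 0.49345502 -0.10499439  0.03      ]
(305, 158) [ 0.58625575 -0.1473574   0.068     ]
(325, 160) [ 0.58168252 -0.19231305  0.068     ]
[ 0.41229425 -0.20452536  0.026     ] [0.44274381 0.02021541 0.028     ]
```

View pics/crop0.png

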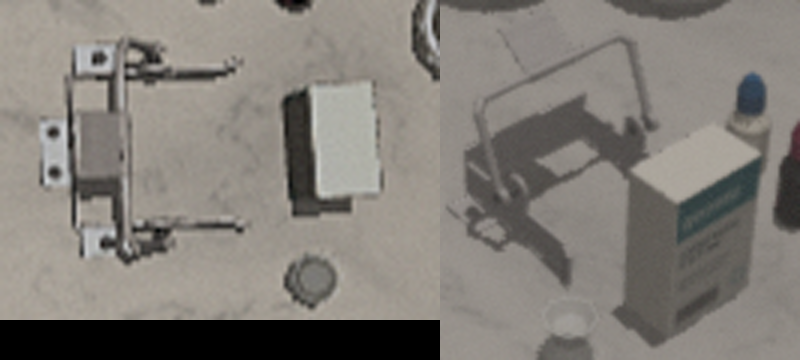

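```bash
python3 - <<'E'
from h import *
import pickle
C=pickle.load(open("c0.pkl","rb")); T,S=C["top"],C["scene"]
t=lambda x,y:(250+x/4-.4,165+y/4-.4)
s=lambda x,y:(222+(x-440)/3-.3,180+y/3-.3)
for n,a,b in [("front",t(383,192),s(677,198)),("right",t(375,80),s(760,152)),("left",t(315,197),s(630,170)),("back",t(308,85),s(717,127)),("bailL",t(125,252),s(477,105)),("bailR",t(122,42),s(633,42))]:
    p,e=tri(T,a,S,b); print(n,p.round(4),round(e,4))
for n,q,z in [("railU0",(140,74),.024),("railU1",(225,70),.024),("railL0",(140,222),.024),("railL1",(240,226),.024),("stopU",(74,80),.034),("stopL",(77,222),.034),("dish",(311,281),.026)]:
    print(n,onz(T,*t(*q),z).round(4))
E
```

```text
front [ 0.4625 -0.2301  0.0963] 0.0011
right [ 0.5231 -0.2265  0.0943] 0.0027
left [ 0.4607 -0.1946  0.0915] 0.0009
back [ 0.5224 -0.192   0.0893] 0.0015
bailL [ 0.4329 -0.0924  0.084 ] 0.0056
bailR [ 0.5476 -0.091   0.0792] 0.0024
railU0 [ 0.5332 -0.1048  0.024 ]
railU1 [ 0.5355 -0.1545  0.024 ]
railL0 [ 0.4469 -0.1043  0.024 ]
railL1 [ 0.4445 -0.1624  0.024 ]
stopU [ 0.529  -0.0658  0.034 ]
stopL [ 0.447  -0.0672  0.034 ]
dish [ 0.4126 -0.203   0.026 ]
```

Emit:
jog_arm(motion=[{"x":0.3,"y":1,"wz":0.15},{"x":0.3,"y":1,"wz":0.15},{"x":0.3,"y":1,"wz":0.15},{"x":0.3,"y":1,"wz":0.15},{"x":0.3,"y":1,"wz":0.15},{"x":0.3,"y":1,"wz":0.15},{"x":0.3,"y":1,"wz":0.15},{"x":0.3,"y":1,"wz":0.15}], fingers=1, squeeze=10)

```text
schema error: expected keys x, y, z, wx, wy, wz
```

Emit:
jog_arm(motion=[{"x":0.3,"y":0.9,"wz":0.04},{"x":0.3,"y":0.9,"wz":0.04},{"x":0.3,"y":0.9,"wz":0.04},{"x":0.3,"y":0.9,"wz":0.04},{"x":0.3,"y":0.9,"wz":0.04}])

```text
schema error: expected keys x, y, z, wx, wy, wz
```

Emit:
jog_arm(motion=[{"x":0.3,"y":1,"z":0,"wx":0,"wy":0,"wz":0.15},{"x":0.3,"y":1,"z":0,"wx":0,"wy":0,"wz":0.15},{"x":0.3,"y":1,"z":0,"wx":0,"wy":0,"wz":0.15},{"x":0.3,"y":1,"z":0,"wx":0,"wy":0,"wz":0.15},{"x":0.3,"y":1,"z":0,"wx":0,"wy":0,"wz":0.15},{"x":0.3,"y":1,"z":0,"wx":0,"wy":0,"wz":0.15},{"x":0.3,"y":1,"z":0,"wx":0,"wy":0,"wz":0.15},{"x":0.3,"y":1,"z":0,"wx":0,"wy":0,"wz":0.15}], fingers=1, squeeze=10)

```text
time: 0.77
position: [0.305, -0.4452, 0.2265]
ee_rot: [-2.441, -1.976, 0.0]
force: [-0.1, 0.6, 0.1]
opening: 0.043
grip_force: 0.0
```

Emit:
jog_arm(motion=[{"x":0.3,"y":0.9,"z":0,"wx":0,"wy":0,"wz":0.04},{"x":0.3,"y":0.9,"z":0,"wx":0,"wy":0,"wz":0.04},{"x":0.3,"y":0.9,"z":0,"wx":0,"wy":0,"wz":0.04},{"x":0.3,"y":0.9,"z":0,"wx":0,"wy":0,"wz":0.04},{"x":0.3,"y":0.9,"z":0,"wx":0,"wy":0,"wz":0.04}])

```text
time: 1.18
position: [0.3518, -0.3056, 0.2267]
ee_rot: [-2.173, -2.267, -0.001]
force: [-0.9, 0.1, 0.0]
opening: 0.0094
grip_force: 0.0
```

```bash
python3 - <<'E'
from h import *
import pickle
o=manip.get_obs(); print(o["time"],o["position"],o["ee_rot"],o["opening"]); r=R.from_rotvec(o["ee_rot"]).as_matrix(); print(r.round(3))
C=pickle.load(open("c0.pkl","rb"));c=shot("wrist","w1.png"); C["w1"]=c; pickle.dump(C,open("c0.pkl","wb"))
print(c["eye"],[proj(c,p).round(0) for p in [(.49,-.23,.09),(.49,-.113,0),(.55,-.3,.07)]])
for z in(.06,.08,.1): print(onz(C["top"],373,165,z),proj(C["scene"],onz(C["top"],373,165,z)))
E
```

```text
1.1833 [ 0.35175359 -0.3056323   0.22671234] [-2.17338058e+00 -2.26710292e+00 -5.30872768e-04] 0.009411696697744852
[[-0.042  0.999 -0.   ]
 [ 0.999  0.042  0.001]
 [ 0.001 -0.    -1.   ]]
[ 0.34818199 -0.23582823  0.38480315] [array([402., 113.]), array([382.,   9.]), array([436., 180.])]
[ 0.57120847 -0.30236552  0.06      ] [385.11998983 261.146257  ]
[ 0.56883125 -0.29688089  0.08      ] [383.23527392 249.85142094]
[ 0.56645402 -0.29139625  0.1       ] [381.30390569 238.27700411]
```

View pics/w1.png

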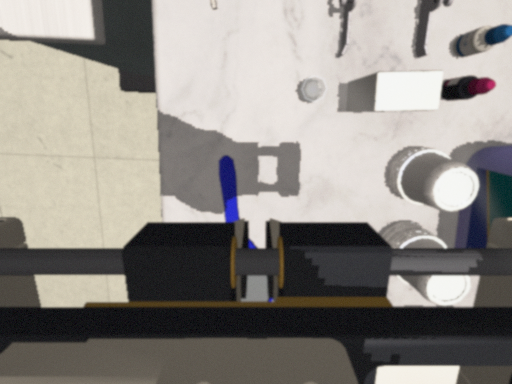

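```bash
python3 - <<'E'
from h import *
import pickle
C=pickle.load(open("c0.pkl","rb"));c=C["w1"]
g=c["img"].min(2); m=(g>225).astype(np.uint8)
n,l,s,_=cv2.connectedComponentsWithStats(m)
k=l[90,408]; print(s[k]); cn=cv2.findContours((l==k).astype(np.uint8),0,1)[0][0]
for p in cv2.boxPoints(cv2.minAreaRect(cn)): print(p,onz(c,*p,.094).round(4))
for p in [(343,55),(418,55)]: print(onz(c,*p,.024).round(4))
print("dish",onz(c,312,89,.026))
E
```

```text
[ 376   71   68   40 2379]
[375.2186   72.27194] [ 0.4566 -0.195   0.094 ]
[442.9752   70.83032] [ 0.5194 -0.191   0.094 ]
[443.78287  108.791855] [ 0.5273 -0.2247  0.094 ]
[376.02628  110.233475] [ 0.4625 -0.2288  0.094 ]
[ 0.4433 -0.1684  0.024 ]
[ 0.5287 -0.1647  0.024 ]
dish [ 0.41105967 -0.20666558  0.026     ]
```

Emit:
jog_arm(motion=[{"x":0.93,"y":0.2,"z":0,"wx":0,"wy":0,"wz":0},{"x":0.93,"y":0.2,"z":0,"wx":0,"wy":0,"wz":0},{"x":0.93,"y":0.2,"z":0,"wx":0,"wy":0,"wz":0},{"x":0.93,"y":0.2,"z":0,"wx":0,"wy":0,"wz":0},{"x":0.93,"y":0.2,"z":0,"wx":0,"wy":0,"wz":0}])

```text
time: 1.65
position: [0.4939, -0.2795, 0.2264]
ee_rot: [2.179, 2.263, 0.006]
force: [-0.1, -0.1, 0.2]
opening: 0.0003
grip_force: 0.0
```

Emit:
jog_arm(motion=[{"x":-0.02,"y":0.1,"z":-0.96,"wx":0,"wy":0,"wz":0},{"x":-0.02,"y":0.1,"z":-0.96,"wx":0,"wy":0,"wz":0},{"x":-0.02,"y":0.1,"z":-0.96,"wx":0,"wy":0,"wz":0},{"x":-0.02,"y":0.1,"z":-0.96,"wx":0,"wy":0,"wz":0},{"x":-0.02,"y":0.1,"z":-0.96,"wx":0,"wy":0,"wz":0}])

```text
time: 2.07
position: [0.4813, -0.2652, 0.0772]
ee_rot: [-2.177, -2.251, 0.005]
force: [-1.5, 0.4, 0.2]
opening: 0.0002
grip_force: 0.0
```

Emit:
jog_arm(motion=[{"x":0,"y":0.1,"z":0,"wx":0,"wy":0,"wz":0},{"x":0,"y":0.16,"z":0,"wx":0,"wy":0,"wz":0},{"x":0,"y":0.2,"z":0,"wx":0,"wy":0,"wz":0},{"x":0,"y":0.24,"z":0,"wx":0,"wy":0,"wz":0},{"x":0,"y":0.28,"z":0,"wx":0,"wy":0,"wz":0},{"x":0,"y":0.28,"z":0,"wx":0,"wy":0,"wz":0}])

```text
time: 2.57
position: [0.4871, -0.2227, 0.0836]
ee_rot: [2.18, 2.261, 0.001]
force: [-0.1, 0.1, 0.1]
opening: 0.0002
grip_force: 0.0
```

```bash
python3 - <<'E'
from h import *
a=shot("scene","s1.png")["img"][140:320,180:420]; b=shot("top","t1.png")["img"][150:245,240:380]
o=np.zeros((360,800,3),np.uint8); o[:,:400]=cv2.resize(a[:,:200],(400,360)); o[:271,400:]=cv2.resize(b,(400,271))
cv2.imwrite("pics/crop1.png",o[:,:,::-1])
E
```

```text
(no output)
```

View pics/crop1.png

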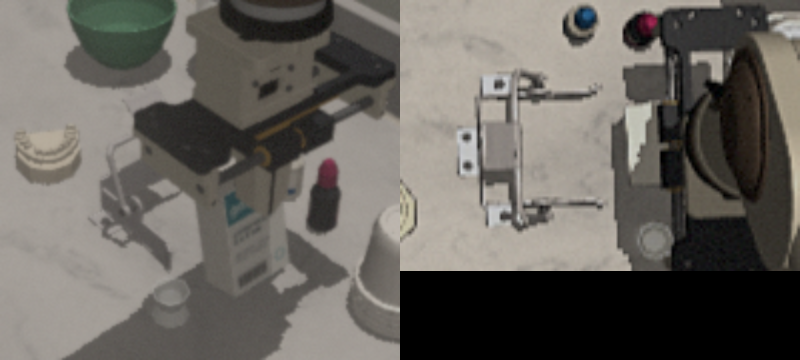

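The carton (crop, left, about (240,235)) is starting to tip, and the fingers are high on its outer face. I'll keep pushing.

Emit:
jog_arm(motion=[{"x":0,"y":0.04,"z":0,"wx":0,"wy":0,"wz":0},{"x":0,"y":0.08,"z":0,"wx":0,"wy":0,"wz":0},{"x":0,"y":0.12,"z":0,"wx":0,"wy":0,"wz":0},{"x":0,"y":0.16,"z":0,"wx":0,"wy":0,"wz":0},{"x":0,"y":0.2,"z":0,"wx":0,"wy":0,"wz":0},{"x":0,"y":0.24,"z":0,"wx":0,"wy":0,"wz":0},{"x":0,"y":0.24,"z":0,"wx":0,"wy":0,"wz":0},{"x":0,"y":0.24,"z":0,"wx":0,"wy":0,"wz":0}])

```text
time: 3.33
position: [0.4868, -0.1871, 0.0828]
ee_rot: [2.181, 2.261, -0.0]
force: [0.5, 0.2, 0.2]
opening: 0.0006
grip_force: 0.0
```

```bash
python3 - <<'E'
from h import *
a=shot("scene","s2.png")["img"][140:320,180:420]; b=shot("top","t2.png")["img"][150:245,240:380]
o=np.zeros((360,800,3),np.uint8); o[:,:400]=cv2.resize(a[:,:200],(400,360)); o[:271,400:]=cv2.resize(b,(400,271))
cv2.imwrite("pics/crop2.png",o[:,:,::-1])
E
```

```text
(no output)
```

View pics/crop2.png

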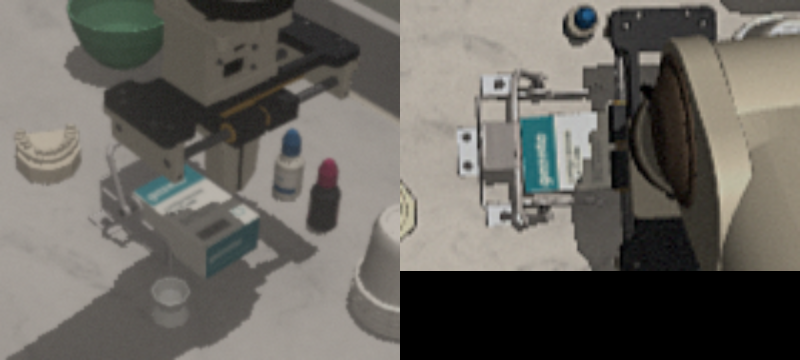

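It has fallen flat, with its leading end between the rails. The near end's top edge runs through crop (205,248)-(258,213).

```bash
python3 - <<'E'
from h import *
import pickle
C=pickle.load(open("c0.pkl","rb"));S=C["scene"];T=C["top"]
for p,z in [((282.5,264),.036),((309,246.5),.036),((283.5,278),0),((310,260),0),((247,235),.036)]: print(onz(S,*p,z).round(4))
for p in [(523,117),(523,192)]: print("lead",onz(T,240+(p[0]-400)*.35,150+p[1]*.35,.036).round(4))
E
```

```text
[ 0.4585 -0.1945  0.036 ]
[ 0.521  -0.1875  0.036 ]
[ 0.4642 -0.1917  0.    ]
[ 0.5287 -0.1848  0.    ]
[ 0.4556 -0.1013  0.036 ]
lead [ 0.5141 -0.1001  0.036 ]
lead [ 0.4536 -0.0998  0.036 ]
```

Emit:
jog_arm(motion=[{"x":0.02,"y":-0.22,"z":0,"wx":0,"wy":0,"wz":0},{"x":0.02,"y":-0.22,"z":-0.2,"wx":0,"wy":0,"wz":0},{"x":0.02,"y":-0.22,"z":-0.41,"wx":0,"wy":0,"wz":-0.006},{"x":0.02,"y":-0.22,"z":-0.41,"wx":0,"wy":0,"wz":-0.006},{"x":0.02,"y":-0.22,"z":-0.41,"wx":0,"wy":0,"wz":-0.006}])

```text
time: 3.85
position: [0.4881, -0.2201, 0.0201]
ee_rot: [-2.221, -2.216, 0.002]
force: [0.1, 0.5, 1.1]
opening: 0.0008
grip_force: 0.0
```

Emit:
jog_arm(motion=[{"x":0,"y":0.1,"z":0,"wx":0,"wy":0,"wz":0},{"x":0,"y":0.15,"z":0,"wx":0,"wy":0,"wz":0},{"x":0,"y":0.2,"z":0,"wx":0,"wy":0,"wz":0},{"x":0,"y":0.25,"z":0,"wx":0,"wy":0,"wz":0},{"x":0,"y":0.28,"z":0,"wx":0,"wy":0,"wz":0},{"x":0,"y":0.28,"z":0,"wx":0,"wy":0,"wz":0},{"x":0,"y":0.28,"z":0,"wx":0,"wy":0,"wz":0}])

```text
time: 4.43
position: [0.4899, -0.1786, 0.0216]
ee_rot: [2.223, 2.219, -0.0]
force: [0.4, -0.8, -0.3]
opening: 0.0003
grip_force: 0.0
```

Emit:
jog_arm(motion=[{"x":0,"y":0.01,"z":0,"wx":0,"wy":0,"wz":0},{"x":0,"y":0.02,"z":0,"wx":0,"wy":0,"wz":0},{"x":0,"y":0.03,"z":0,"wx":0,"wy":0,"wz":0},{"x":0,"y":0.03,"z":0,"wx":0,"wy":0,"wz":0}])

```text
time: 4.77
position: [0.4897, -0.174, 0.0212]
ee_rot: [-2.225, -2.218, -0.0]
force: [-0.3, 1.0, -0.3]
opening: 0.0005
grip_force: 0.0
```

Emit:
jog_arm(motion=[{"x":0,"y":0.01,"z":0,"wx":0,"wy":0,"wz":0},{"x":0,"y":0.02,"z":0,"wx":0,"wy":0,"wz":0},{"x":0,"y":0.02,"z":0,"wx":0,"wy":0,"wz":0}])

```text
time: 5.02
position: [0.4903, -0.1726, 0.0215]
ee_rot: [2.224, 2.216, -0.001]
force: [1.5, -4.1, 0.2]
opening: 0.0003
grip_force: 2.2
```

Emit:
jog_arm(motion=[{"x":0,"y":0.01,"z":0,"wx":0,"wy":0,"wz":0},{"x":0,"y":0.02,"z":0,"wx":0,"wy":0,"wz":0},{"x":0,"y":0.02,"z":0,"wx":0,"wy":0,"wz":0}])

```text
time: 5.27
position: [0.491, -0.1722, 0.022]
ee_rot: [2.224, 2.212, -0.003]
force: [2.8, -9.5, 0.3]
opening: 0.0006
grip_force: 5.0
```

Emit:
jog_arm(motion=[{"x":0,"y":0.01,"z":0,"wx":0,"wy":0,"wz":0},{"x":0,"y":0.02,"z":0,"wx":0,"wy":0,"wz":0},{"x":0,"y":0.02,"z":0,"wx":0,"wy":0,"wz":0}])

```text
time: 5.52
position: [0.4917, -0.172, 0.0224]
ee_rot: [2.223, 2.208, -0.005]
force: [2.8, -15.9, -1.0]
opening: 0.0004
grip_force: 7.8
```

Emit:
jog_arm(motion=[{"x":0,"y":-0.25,"z":0,"wx":0,"wy":0,"wz":0},{"x":0,"y":-0.3,"z":0.3,"wx":0,"wy":0,"wz":0},{"x":0,"y":-0.3,"z":0.6,"wx":0,"wy":0,"wz":0},{"x":0,"y":-0.3,"z":0.9,"wx":0,"wy":0,"wz":0},{"x":0,"y":-0.3,"z":0.9,"wx":0,"wy":0,"wz":0},{"x":0,"y":-0.3,"z":0.9,"wx":0,"wy":0,"wz":0}])

```text
time: 6.02
position: [0.4924, -0.2105, 0.1599]
ee_rot: [2.22, 2.214, 0.004]
force: [0.4, -0.0, -0.2]
opening: 0.0006
grip_force: 0.0
```

```bash
python3 - <<'E'
from h import *
import pickle
D={n:shot(n,n+"3.png") for n in("scene","top","wrist")}; pickle.dump(D,open("c3.pkl","wb"))
o=np.zeros((600,800,3),np.uint8)
o[:300,:400]=cv2.resize(D["scene"]["img"][165:285,195:355],(400,300),interpolation=2)
o[:300,400:]=cv2.resize(D["top"]["img"][160:235,250:350],(400,300),interpolation=2)
o[300:,:400]=cv2.resize(D["wrist"]["img"],(400,300))
cv2.imwrite("pics/crop3.png",o[:,:,::-1]); print(D["wrist"]["eye"])
E
```

```text
[ 0.48889241 -0.13991691  0.31407916]
```

View pics/crop3.png

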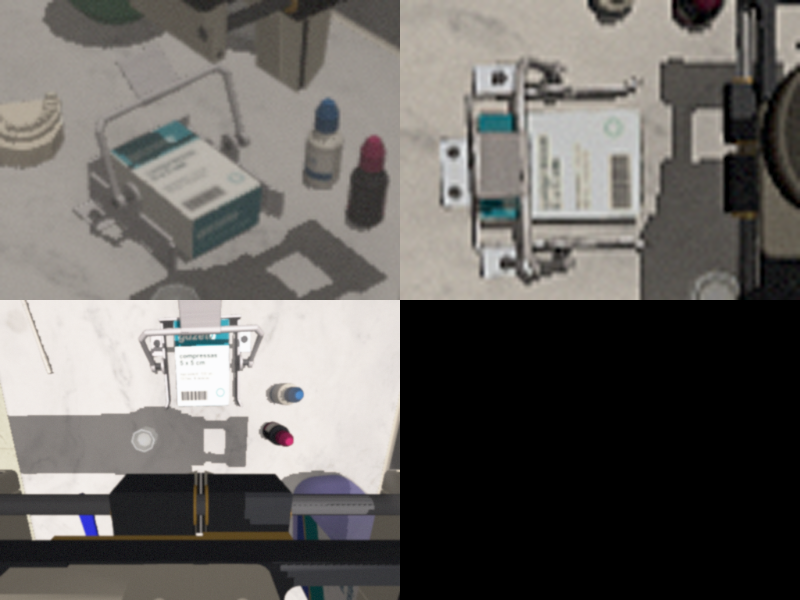

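The carton is home: in the top crop it spans x from 478 (at the stop) to 642, between the rails. The tab is at top crop (480-522, 132-195). Next I'll check the tab's rear edge.

```bash
python3 - <<'E'
from h import *
import pickle
D=pickle.load(open("c3.pkl","rb"));S=D["scene"];T=D["top"];W=D["wrist"]
t=lambda x,y:(250+(x-400)/4-.4,160+y/4-.4); s=lambda x,y:(195+x/2.5-.3,165+y/2.5-.3); w=lambda x,y:(x*1.28,(y-300)*1.28)
for a,b in [((480,195),(118,60)),((480,133),(162,42))]: print(tri(T,t(*a),S,s(*b)))
for a,b in [((530,272),(103,122)),((522,62),(220,72))]: print("bar",tri(T,t(*a),S,s(*b)))
for p in[(637,112),(640,218),(478,112),(478,220)]: print("carton",onz(T,*t(*p),.036).round(4))
for z in(.09,.1,.11): print(onz(T,*t(480,164),z))
E
```

```text
(array([ 0.47201843, -0.06518617,  0.10603871]), np.float64(0.0003732400841486786))
(array([ 0.50673616, -0.06617417,  0.10774348]), np.float64(0.0029596657008920534))
bar (array([ 0.43364325, -0.09536245,  0.08780473]), np.float64(0.007399875229651833))
bar (array([ 0.54512156, -0.08921529,  0.08000344]), np.float64(0.0034916295723833404))
carton [ 0.5218 -0.1598  0.036 ]
carton [ 0.4606 -0.1609  0.036 ]
carton [ 0.5219 -0.0679  0.036 ]
carton [ 0.4596 -0.0677  0.036 ]
[ 0.4895591  -0.06618606  0.09      ]
[ 0.48913315 -0.06567023  0.1       ]
[ 0.4887072  -0.06515439  0.11      ]
```

Emit:
jog_arm(motion=[{"x":0,"y":0.26,"z":0,"wx":0,"wy":0,"wz":0},{"x":0,"y":0.52,"z":0,"wx":0,"wy":0,"wz":0},{"x":0,"y":0.78,"z":0,"wx":0,"wy":0,"wz":0},{"x":0,"y":1,"z":0,"wx":0,"wy":0,"wz":0},{"x":0,"y":1,"z":0,"wx":0,"wy":0,"wz":0},{"x":0,"y":1,"z":0,"wx":0,"wy":0,"wz":0}])

```text
time: 6.67
position: [0.4883, -0.0573, 0.1548]
ee_rot: [-2.216, -2.223, 0.002]
force: [0.6, -1.1, -0.2]
opening: 0.0006
grip_force: 0.0
```

Emit:
jog_arm(motion=[{"x":0,"y":0.17,"z":0,"wx":0,"wy":0,"wz":0},{"x":0,"y":0.17,"z":0,"wx":0,"wy":0,"wz":0},{"x":0,"y":0.17,"z":-0.2,"wx":0,"wy":0,"wz":0},{"x":0,"y":0.17,"z":-0.42,"wx":0,"wy":0,"wz":0},{"x":0,"y":0.17,"z":-0.42,"wx":0,"wy":0,"wz":0},{"x":0,"y":0.17,"z":-0.42,"wx":0,"wy":0,"wz":0}])

```text
time: 7.17
position: [0.4874, -0.0354, 0.0914]
ee_rot: [-2.222, -2.214, 0.005]
force: [-0.3, 0.1, 0.1]
opening: 0.0007
grip_force: 0.0
```

Emit:
jog_arm(motion=[{"x":0,"y":-0.09,"z":0,"wx":0,"wy":0,"wz":0},{"x":0,"y":-0.17,"z":0,"wx":0,"wy":0,"wz":0},{"x":0,"y":-0.24,"z":0.01,"wx":0,"wy":0,"wz":0},{"x":0,"y":-0.31,"z":0.03,"wx":0,"wy":0,"wz":0},{"x":0,"y":-0.38,"z":0.05,"wx":0,"wy":0,"wz":0},{"x":0,"y":-0.44,"z":0.06,"wx":0,"wy":0,"wz":0},{"x":0,"y":-0.48,"z":0.07,"wx":0,"wy":0,"wz":0},{"x":0,"y":-0.48,"z":0.07,"wx":0,"wy":0,"wz":0}])

```text
time: 7.83
position: [0.49, -0.1091, 0.1044]
ee_rot: [2.227, 2.214, -0.0]
force: [-0.2, -0.1, -0.4]
opening: 0.0006
grip_force: 0.0
```

Emit:
jog_arm(motion=[{"x":0,"y":-0.11,"z":0,"wx":0,"wy":0,"wz":0},{"x":0,"y":-0.19,"z":-0.025,"wx":0,"wy":0,"wz":0},{"x":0,"y":-0.25,"z":-0.055,"wx":0,"wy":0,"wz":0},{"x":0,"y":-0.31,"z":-0.1,"wx":0,"wy":0,"wz":0},{"x":0,"y":-0.36,"z":-0.15,"wx":0,"wy":0,"wz":0},{"x":0,"y":-0.41,"z":-0.21,"wx":0,"wy":0,"wz":0},{"x":0,"y":-0.44,"z":-0.28,"wx":0,"wy":0,"wz":0},{"x":0,"y":-0.44,"z":-0.28,"wx":0,"wy":0,"wz":0}])

```text
time: 8.5
position: [0.4879, -0.1735, 0.0592]
ee_rot: [-2.224, -2.214, 0.003]
force: [-0.0, -0.4, -1.2]
opening: 0.0007
grip_force: 0.0
```

```bash
python3 - <<'E'
from h import *
D={n:shot(n,n+"4.png") for n in("scene","top")}
o=np.zeros((300,800,3),np.uint8)
o[:300,:400]=cv2.resize(D["scene"]["img"][165:285,195:355],(400,300),interpolation=2)
o[:300,400:]=cv2.resize(D["top"]["img"][160:235,250:350],(400,300),interpolation=2)
cv2.imwrite("pics/crop4.png",o[:,:,::-1])
E
```

```text
(no output)
```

View pics/crop4.png

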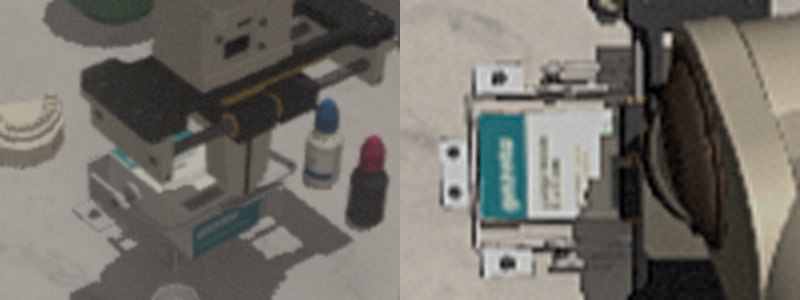

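The bail has swung to the near side (bar at scene crop (290,165)) and the carton is still home. Now I'll press the tab down.

Emit:
jog_arm(motion=[{"x":0,"y":-0.025,"z":-0.05,"wx":0,"wy":0,"wz":0},{"x":0,"y":-0.045,"z":-0.1,"wx":0,"wy":0,"wz":0},{"x":0,"y":-0.06,"z":-0.15,"wx":0,"wy":0,"wz":0},{"x":0,"y":-0.075,"z":-0.2,"wx":0,"wy":0,"wz":0},{"x":0,"y":-0.09,"z":-0.24,"wx":0,"wy":0,"wz":0},{"x":0,"y":-0.09,"z":-0.24,"wx":0,"wy":0,"wz":0}])

```text
time: 9.1
position: [0.4887, -0.1865, 0.0242]
ee_rot: [-2.224, -2.216, 0.002]
force: [0.3, 0.2, 0.1]
opening: 0.0005
grip_force: 0.0
```

Emit:
jog_arm(motion=[{"x":0,"y":0,"z":-0.015,"wx":0,"wy":0,"wz":0},{"x":0,"y":0,"z":-0.03,"wx":0,"wy":0,"wz":0},{"x":0,"y":0,"z":-0.03,"wx":0,"wy":0,"wz":0}])

```text
time: 9.35
position: [0.4897, -0.1864, 0.0225]
ee_rot: [2.224, 2.218, -0.003]
force: [-5.6, 0.4, 15.9]
opening: 0.0003
grip_force: 7.8
```

Emit:
jog_arm(motion=[{"x":0,"y":0,"z":-0.01,"wx":0,"wy":0,"wz":0},{"x":0,"y":0,"z":-0.02,"wx":0,"wy":0,"wz":0},{"x":0,"y":0,"z":-0.02,"wx":0,"wy":0,"wz":0}])

```text
time: 9.6
position: [0.4898, -0.1865, 0.0215]
ee_rot: [2.223, 2.217, -0.005]
force: [-11.7, 1.5, 35.9]
opening: 0.0005
grip_force: 17.9
```

Emit:
jog_arm(motion=[{"x":0,"y":0,"z":0.15,"wx":0,"wy":0,"wz":0},{"x":0,"y":0,"z":0.4,"wx":0,"wy":0,"wz":0},{"x":0,"y":-0.2,"z":0.7,"wx":0,"wy":0,"wz":0},{"x":0,"y":-0.4,"z":0.95,"wx":0,"wy":0,"wz":0},{"x":0,"y":-0.6,"z":0.95,"wx":0,"wy":0,"wz":0},{"x":0,"y":-0.8,"z":0.95,"wx":0,"wy":0,"wz":0},{"x":0,"y":-0.8,"z":0.95,"wx":0,"wy":0,"wz":0}])

```text
time: 10.18
position: [0.4889, -0.316, 0.1624]
ee_rot: [2.231, 2.202, -0.005]
force: [0.4, -0.8, -0.5]
opening: 0.0002
grip_force: 0.0
```

```bash
python3 - <<'E'
from h import *
D={n:shot(n,n+"5.png") for n in("scene","top")}
o=np.zeros((300,800,3),np.uint8)
o[:300,:400]=cv2.resize(D["scene"]["img"][165:285,195:355],(400,300),interpolation=2)
o[:300,400:]=cv2.resize(D["top"]["img"][160:235,250:350],(400,300),interpolation=2)
cv2.imwrite("pics/crop5.png",o[:,:,::-1])
S=D["scene"]
for y,z in[(-.1885,.021),(-.169,.016)]: print((proj(S,(.4895,y,z))-[195,165])*2.5)
E
```

```text
[248.82717723 240.4695268 ]
[229.72086626 230.26906262]
```

View pics/crop5.png

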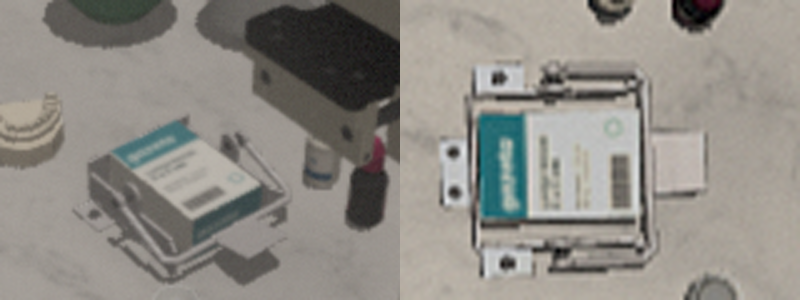

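The bail is shut: the tab is at scene crop (250,238), against a predicted (249,240) for shut. The bar lies across the mouth, the carton is home, and nothing around it has moved.

```bash
python3 -c "
from rig import manip
print(manip.close_job())"
```

```text
the job is handed in; nothing more can be done
None
```

I tipped the carton flat between the rails, pushed it home against the back stop, swung the bail over and pressed its tab down to the hard stop, then handed the job in at about 10 s; the closing pictures show the bar across the mouth and no neighbouring object they cover disturbed.

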